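# Load a hollow float into the bench leak tester

### The arm

A 6-joint arm with a two-finger parallel gripper is mounted at the origin on a cart in front of the work surface, level with it; the furniture and walls round the work are solid. World frame = base frame: x ahead of the robot, y to its left, z up, the work surface at z = 0. Lengths are in mm, angles in rad, forces in N, time in s.
With the tool pointing down it reaches from about 350 to 725 mm from the base axis. Payload 6 kg.
Tool frame: the origin (TCP) lies at the very end of the fingers, on their centre line; the grasp point (between the pads) lies robot.hold_point_z behind it (robot.hold_point_z is the distance from the TCP to the grasp point, in mm); z points along the fingers, y is the line along which they close (so a half turn about z gives the same grasp; the last joint's range is limited). The gripper opens to 85 mm and grips with 20 to 120 N. Pads are 22 mm wide; open, the fingers measure 114 mm over their backs; the gripper's body (76 mm by 85 mm) begins 54 mm behind the grasp point. The pads swing forward as they close: fully open they stand 13 mm farther back than shut.
Start: joints at [1.506, 0.04, 0.085, 0, -1.615, -0.334], TCP at [232.96, 552.904, 231.261] pointing down, gripper open.
Joint ranges: [-2.56, 2.56], [-1.29, 2.01], [-1.08, 1.49], [-3.29, 1.98], [-2.81, -0.18], [-2.99, 2.99]. Speed limits (rad/s): [2.57, 2.57, 3.01, 3.14, 3.14, 3.14].

### API

Orientations are given as a unit quaternion [x, y, z, w].
In Python, from bench import get_state, imaging, ticket, robot gives the robot as it stands.
- The arm moves only by the tool apply_moves, never from a script. Its argument "moves" is a list of rows, each an object of numbers: "fingers": the opening, from 0 (shut) to 1 (fully open); "x", "y", "z": the shift along the tool's x, y, z in mm; "ax", "ay", "az": the turn, a rotation vector about the tool's x, y, z in degrees. A call has 1 to 8 rows; each row shifts and turns the commanded pose from where the row before left it, along the tool's axes as they then stand; what a row does not reach is not made up. A row lasts 1/10 s, in which the tool goes at most 50 mm and 8.59 degrees, less where a joint would pass 70% of its speed; a pose out of reach is approached as far as the arm can. A call is refused whole if a number of a shift passes 50 or a number of a turn 8.59, either way. A call with a gripper value outside its range is refused whole. The fingers move at their own pace and stop on an object; "newtons" is the grip in N (left out, the last holds). Time passes only in rows, so rows that do not move let the fingers close. It gives the time, the measured TCP pose, the force, the opening and the grip force at its end, in the units of the state.
- get_state(): the state, without advancing time (a new reading comes with each control period).
- imaging.get_image(name): name is "scene" or "top"; returns (picture, depth): 384x512x3 uint8, blue, green, red; 384x512 float32, mm along the optical axis (not along the pixel's ray), 0 where there is no reading.
- imaging.camera_params(name): a dict with "camera_matrix" (3x3 intrinsics, pixels), "eye" and "attitude" of the camera in the world. Camera axes: x right, y down, z forward; pixel columns grow to the right and rows downward; lengths in mm; the calibration is good to about 2 mm. A picture is of the moment at which its call begins. camera_params takes no time and is no camera call.
- ticket.sign_off(): hands the job in; it is judged then, once.
The state is a dict: "clock": time; "joints": joint angles; "qd": joint speeds; "joint_efforts": joint torques, N m; "eef_pos": TCP position; "orientation": TCP orientation; "ft_force": force on the tool from outside, world axes, zero at the start; "moment": the same for the moment, N m; "grip_width": finger opening in mm; "gripper_force": force on a finger pad.
Only numpy, scipy, OpenCV 4.12 (cv2) and the standard library are available. Lean on these libraries where they do the work, as an engineer would, in place of code of your own. Each camera call takes 0.05 s, during which the arm holds its last target. There are 200 camera calls.

### The job

The larger of the two copper floats is next for the leak test: lower it, ball first and stem up, down the sloping chamber of the tester until it sits in the sprung rubber nest at the bottom. It is thin copper, so it must not be dropped in, knocked against the tester or pressed hard into the nest; the nest's height is set differently from job to job, so feel for it and let go only when it carries the float. Then slide the cover fully shut over the chamber and flip the cam lever right over to lock it, leaving the smaller float where it stands.

Things in the scene. Friction and masses are not known exactly. Their poses are not given: they have to be found in the camera images.
- float_large: larger float: hollow copper ball, 76 mm in diameter, on a flat brass foot 34 mm wide, with a straight round brass stem of 14 mm on top; 150 mm tall, 0.2 kg, stands upright on the bench. Origin: centre of the foot's underside; z along the stem. Ball z = 6 to 82 mm, collar 79 to 91 mm (32 mm wide), bare stem 91 to 150 mm: grip it high (about 135 mm).
- float_large_ball (a point): centre of the larger float's ball, 44 mm above the underside of its foot
- float_small: smaller float, to be left alone: same shape, ball 58 mm in diameter, stem 12 mm, 118 mm tall; stands upright about 0.1 m from the larger one, and which of them stands where changes. Origin: centre of its underside.
- mouth (a point): centre of the round mouth (130 mm wide) of the tester's chamber, in the plane of the deck. The tester is a grey console, 420 mm wide; its deck slopes 30 degrees down towards the robot. The frame is the deck's: z square out of the deck, y along the deck as the cover opens (robot's left), x up the slope. Two cover guides, 14 mm high, run along y at x = -85 to -66 and 66 to 85 mm.
- chamber_bottom (a point): centre of the chamber's bottom, 205 mm straight below the mouth; axes as mouth. Bore 130 mm. Above it lies the nest: a rubber ring 100 mm wide, bore 60 mm, 20 mm deep, on the chamber's axis; the ball beds in it. It gives 9 mm on springs (2 to 15 N). Its height is set by hand and not reported: the float's foot comes to lie 155 to 185 mm below the mouth.
- cover (a joint): how far the flat steel cover (142 x 142 x 6 mm, its top 9 mm above the deck) is slid open along the deck's +y, in m: 0 fully shut over the chamber, 0.178 fully open; about 3 N of friction
- cover_handle (a point): middle of the bar (12 mm thick, 64 mm long, along the deck's x) of the cover's bow handle, 44 mm above the deck, 29 mm of free space beneath the bar. Moves with the cover; at y = 42 mm in the frame of the mouth when shut. Axes as mouth.
- lever (a joint): cam lever at the right end of the deck, rad: 0 free, leaning 0.5 rad outward (to the deck's -y) from the deck's z; it turns about the deck's x, over towards +y, to 2.1, locked: it lies over the edge of the shut cover and its nose holds a lug on the cover. About 0.1 N m of friction; stays where left. Closes only if the cover is shut to 10 mm, and draws it home.
- lever_pivot (a point): axis of the cam lever, 34 mm above the deck, at x = 0, y = -96 mm in the frame of the mouth; axes as mouth. Its forked bracket is 100 mm wide along x at the foot and 40 mm high.
- lever_tip (a point): point in the lever's round black grip (19 mm thick), 72 mm from the lever's axis; the grip ends at 80 mm. Turns with the lever.
There are look-alikes about, which are no part of the job. Leave any green look-alike of the float_large alone.

How it is judged:
By the outcome, as a careful person would: the job done as asked, in the order asked, and still so for the second after the job is handed in, with the robot touching nothing.
It also fails if it takes over 59 s, if anything falls off the work surface, if the arm or the gripper's body presses on something with over 40 N, if the wrist force passes 120 N, or if a joint passes its speed limit or range.

## Working session

There is one attempt and no reset: what is moved stays moved. The work goes in short steps, Python scripts to look and compute and a tool call to move; the robot and the scene stay as the last step left them, time stands still between calls to the robot, and variables do not carry over. Pictures are saved under pics/ and viewed, at most 10 in all, crops included, and the job is handed in when it is done.

Besides the shell and the picture viewer there is one more tool, called after ">>>" as a command line: name --argument value ..., lists and objects as JSON in quotes. apply_moves: Moves the arm, as the interface text tells. Its arguments: {"type":"object","properties":{"moves":{"type":"array","items":{"type":"object","properties":{"fingers":{"type":"number"},"x":{"type":"number"},"y":{"type":"number"},"z":{"type":"number"},"ax":{"type":"number"},"ay":{"type":"number"},"az":{"type":"number"}}}},"newtons":{"type":"number"}},"required":["moves"]}

```bash
ls; mkdir -p pics
python3 - <<'E'
from bench import get_state, imaging, ticket, robot
import cv2,numpy as np
print(get_state()); print([a for a in dir(robot) if a[0]!='_'], robot.hold_point_z)
for n in("scene","top"):
    p,d=imaging.get_image(n); print(imaging.camera_params(n))
    cv2.imwrite(f"pics/{n}0.png",p); np.save(f"{n}0.npy",d)
a=[cv2.imread(f"pics/{n}0.png") for n in("scene","top")]
E
```

```text
pics
{'clock': 0.0, 'joints': array([ 1.50565544e+00,  4.07955078e-02,  8.37882473e-02, -5.15798604e-04,
       -1.61548403e+00, -3.33680959e-01]), 'qd': array([ 6.74512119e-04, -6.23367410e-04, -1.24123758e-03,  2.31613210e-04,
        3.97973061e-05, -1.55788823e-03]), 'joint_efforts': array([ 8.84090132e-04, -3.68189406e+01,  3.47414124e+01,  6.93194434e+00,
       -5.36479609e-03,  1.31627147e-05]), 'eef_pos': array([232.78870172, 552.63537439, 230.2654524 ]), 'orientation': array([ 9.80185294e-01, -1.98080804e-01, -1.41882483e-04,  8.74346166e-04]), 'ft_force': array([ 0.53164627,  0.31062366, -0.79260237]), 'moment': array([ 0.0096395 ,  0.04331836, -0.01011172]), 'gripper_force': 0.0, 'grip_width': 85.22554926862293}
['MotionError', 'hold_point_z'] 18.700000000000003
{'camera_matrix': array([[374.76124175,   0.        , 254.40074685],
       [  0.        , 374.76124175, 186.49017611],
       [  0.        ,   0.        ,   1.        ]]), 'eye': array([-160.00694284, -725.43604267,  979.00597684]), 'attitude': array([ 0.81770294, -0.41769883,  0.17336358, -0.35613853])}
{'camera_matrix': array([[398.45951853,   0.        , 256.05517695],
       [  0.        , 398.45951853, 193.87013223],
       [  0.        ,   0.        ,   1.        ]]), 'eye': array([ 305.72655507, -224.65550201, 1267.57527386]), 'attitude': array([ 0.71415037, -0.69325969,  0.07313227, -0.06349745])}
```

View pics/scene0.png

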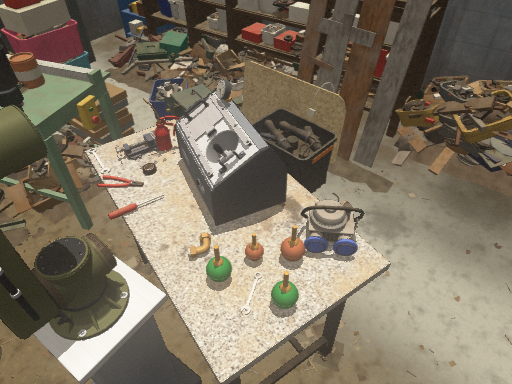

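View pics/top0.png

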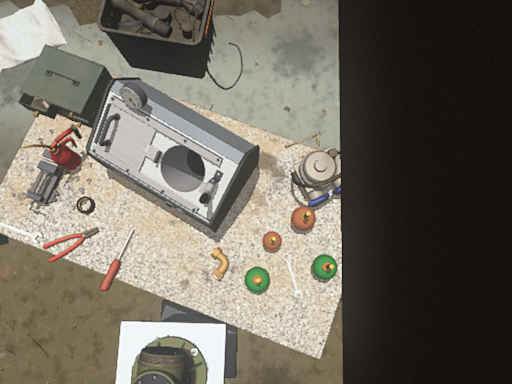

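The scene view shows the large copper float at (292,249), the small one at (254,251), two green look-alikes and the console at (225,160). In the top view the large float is at (303,218), the small one at (272,241), the mouth at (184,168), the lever at (212,188) and the cover to the left of the mouth.

```bash
cat > h.py <<'E'
import numpy as np,cv2
from scipy.spatial.transform import Rotation as R
from bench import get_state, imaging, robot
def cam(n):
    c=imaging.camera_params(n); return c["camera_matrix"],np.array(c["eye"]),R.from_quat(c["attitude"]).as_matrix()
def cloud(n,d):
    K,e,A=cam(n); v,u=np.indices(d.shape)
    return e+(np.stack([(u-K[0,2])/K[0,0]*d,(v-K[1,2])/K[1,1]*d,d],-1))@A.T
def ray(n,u,v):
    K,e,A=cam(n); r=A@np.linalg.solve(K,[u,v,1.]); return e,r/np.linalg.norm(r)
def proj(n,p):
    K,e,A=cam(n); q=K@(A.T@(np.asarray(p)-e)); return q[:2]/q[2]
def meet(p,q):  # rays from two views, p,q=(name,u,v)
    e1,r1=ray(*p);e2,r2=ray(*q); t=np.linalg.lstsq(np.c_[r1,-r2],e2-e1,rcond=None)[0]
    a,b=e1+t[0]*r1,e2+t[1]*r2; return (a+b)/2,np.linalg.norm(a-b)
E
python3 - <<'E'
from h import *
P={}
for n in("scene","top"):
    im=cv2.imread(f"pics/{n}0.png"); d=np.load(f"{n}0.npy"); X=cloud(n,d); P[n]=X
    hsv=cv2.cvtColor(im,cv2.COLOR_BGR2HSV)
    m=cv2.inRange(hsv,(3,110,50),(14,255,255))|0
    c,_=cv2.findContours(m,cv2.RETR_EXTERNAL,cv2.CHAIN_APPROX_NONE)
    for k in c:
        if cv2.contourArea(k)>60:
            mm=np.zeros(m.shape,np.uint8);cv2.drawContours(mm,[k],-1,255,-1)
            q=X[(mm>0)&(d>0)]; print(n,cv2.minEnclosingCircle(k),cv2.contourArea(k),np.median(q,0),q[:,2].max())
X=P["top"]
print("table z",X[250,120:140:5],X[290,230])
# deck plane: ransac via region around mouth
roi=X[110:215,95:245].reshape(-1,3); roi=roi[np.isfinite(roi).all(1)]
best=0
rng=np.random.default_rng(0)
for i in range(800):
    a=roi[rng.choice(len(roi),3,0)]; nn=np.cross(a[1]-a[0],a[2]-a[0]); L=np.linalg.norm(nn)
    if L<1:continue
    nn/=L; s=np.abs((roi-a[0])@nn)<2.5
    if s.sum()>best: best=s.sum();S=s
q=roi[S];c0=q.mean(0);nn=np.linalg.svd(q-c0,full_matrices=False)[2][2];nn*=np.sign(nn[2])
print("plane",best,c0,nn,np.degrees(np.arccos(nn[2])),nn@c0)
for n,w in(("top",(90,75,270,240)),("scene",(150,70,310,240)),("top",(255,150,355,290))):
    im=cv2.imread(f"pics/{n}0.png")[w[1]:w[3],w[0]:w[2]]
    print(im.shape)
    cv2.imwrite(f"pics/{n}crop{w[0]}.png",cv2.resize(im,None,fx=3.5,fy=3.5,interpolation=cv2.INTER_CUBIC))
E
```

```text
scene ((253.7244873046875, 250.63604736328125), 9.039178848266602) 155.0 [ 389.0934759  -305.50283676   49.70863913] 66.38853604378164
scene ((292.21697998046875, 248.76414489746094), 12.219352722167969) 305.5 [ 456.41471496 -400.88971578   65.58327659] 80.18267881867018
scene ((122.0, 210.0), 14.866168975830078) 155.5 [278.59996173 193.45867174  20.47448446] 29.747392461329014
scene ((113.5, 182.5), 16.688419342041016) 123.5 [374.8659209  349.01551065   9.69293852] 16.709636939592542
scene ((506.1666564941406, 167.5), 7.322067737579346) 72.0 [2240.46746333 -932.76430827 -593.24660773] -573.353362558035
scene ((322.5, 154.0), 13.82941722869873) 72.5 [1460.63478735   -7.09005141 -396.5080326 ] -375.1358311950347
scene ((168.5, 133.0), 18.607892990112305) 259.5 [638.48173834 344.18965329  74.0085066 ] 152.33768290718945
scene ((30.5, 81.0), 12.54003620147705) 114.0 [ 600.08555531 1279.71063416   45.50007119] 66.47576971691387
scene ((306.8448181152344, 72.67241668701172), 9.846875190734863) 135.0 [2047.95916043  461.63291948 -251.83228982] -196.3976772772004
scene ((23.0, 61.0), 14.317
[... 1073 characters left out ...]
478027344), 12.555267333984375) 94.5 [643.8560177  353.8729538  112.70071439] 130.87698336093263
top ((59.0, 138.5), 11.672718048095703) 61.0 [669.6921219  345.59308569 147.86218221] 155.05557106970332
top ((209.0, 18.5), 18.927593231201172) 64.5 [1460.43364296    2.99953983 -396.6566276 ] -375.4470606101502
table z [[361.76960848 184.10071648  -2.77936467]
 [362.24818158 168.64433342  -3.3534611 ]
 [362.3960323  150.97136961   3.46303167]
 [362.96138481 136.12116928   0.93637161]] [ 249.00581406 -166.38999014   -1.20413698]
plane 3076 [606.59242377  12.29250447 235.59922985] [-0.44179143  0.20053829  0.87441679] 29.02397170360721 -59.510293210495064
(165, 180, 3)
(170, 160, 3)
(140, 100, 3)
```

View pics/topcrop90.png

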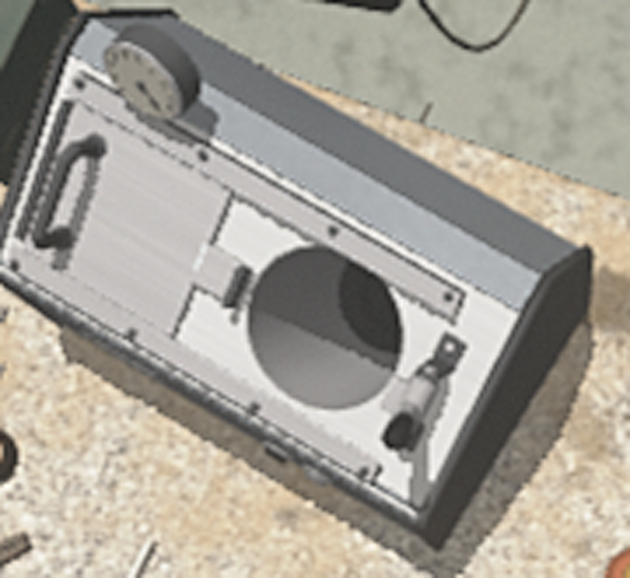

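View pics/scenecrop150.png

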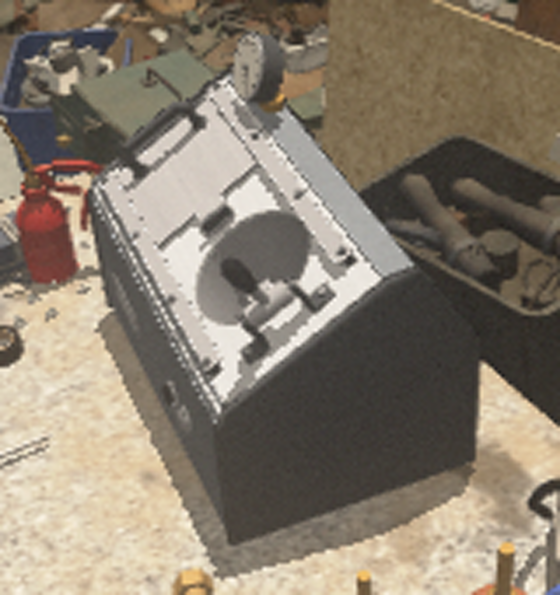

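The crops show the mouth ellipse centred at top pixel (183,168) and the cover handle at (110,131). The lever grip is at (205,198), leaning outward. Guide screws run along both rails, from top pixel (113,99) to (218,160) and from (94,151) to (197,211).

```bash
cat > m.py <<'E'
from h import *
d=np.load("top0.npy"); X=cloud("top",d); im=cv2.imread("pics/top0.png")
cp=lambda L:[(90+a/3.5,75+b/3.5) for a,b in L]
up=cp([(80,85),(203,155),(333,230),(449,296)]); lo=cp([(14,265),(131,334),(254,408),(373,474)])
def on(n,uv,nn,c):
    e,r=ray(n,*uv); return e+r*(c-nn@e)/(nn@r)
yaw=np.radians(-24.4)
for it in range(5):
    xs=np.array([np.cos(yaw)*np.cos(np.pi/6),np.sin(yaw)*np.cos(np.pi/6),.5])
    nn=np.array([-np.cos(yaw)*.5,-np.sin(yaw)*.5,np.cos(np.pi/6)]); ys=np.cross(nn,xs)
    # deck offset from white deck patch near mouth both ends
    pts=np.vstack([X[int(v)-2:int(v)+3,int(u)-2:int(u)+3].reshape(-1,3) for u,v in cp([(250,225),(190,320),(235,370),(420,335),(480,330)])])
    hs=pts@nn; c=np.median(hs)
    A=np.array([on("top",p,nn,c+14) for p in up]);B=np.array([on("top",p,nn,c+14) for p in lo])
    def ang(Q): return np.polyfit(Q@ys,Q@xs,1)[0]
    yaw-=0.5*0+ (ang(A)+ang(B))/2*1.0/np.cos(np.pi/6)
print("yaw",np.degrees(yaw),"slopes",ang(A),ang(B),"c",c,[np.median((pts@nn)[i*25:i*25+25])-c for i in range(5)])
print("x guides",A@xs,B@xs); print("y",A@ys,B@ys)
F=np.c_[xs,ys,nn]; np.save("F.npy",F)
g=cv2.GaussianBlur(cv2.cvtColor(im,cv2.COLOR_BGR2GRAY),(3,3),0)
m=((g<150)*255).astype(np.uint8); m[:140]=0;m[205:]=0;m[:,:155]=0;m[:,207:]=0
# mouth from depth: below deck by >4mm
D=((X@nn-c<-5)&(d>0)).astype(np.uint8)*255; D[:130]=0;D[215:]=0;D[:,:140]=0;D[:,225:]=0
k=max(cv2.findContours(D,0,cv2.CHAIN_APPROX_NONE)[0],key=cv2.contourArea)
Q=np.array([on("top",p[0],nn,c) for p in k]); q=Q@F[:,:2]
s=np.linalg.lstsq(np.c_[2*q,np.ones(len(q))],(q**2).sum(1),rcond=None)[0]
print("circle",s[:2],np.sqrt(s[2]+s[0]**2+s[1]**2))
mx=((A@xs).mean()+(B@xs).mean())/2; print("mid x",mx)
M=F@np.array([s[0],s[1],c]); print("mouth",M); np.save("M.npy",M)
def loc(p): return (np.asarray(p)-M)@F
for n,(u,v) in(("top",(110,131)),("top",(205,198)),("top",(133,97))):
    print((u,v),loc(np.median(X[v-1:v+2,u-1:u+2].reshape(-1,3),0)))
L=(X-M)@F; w=(L[...,1]>150)&(L[...,1]<250)&(L[...,0]>-110)&(L[...,0]<200)&(L[...,2]>25)&(L[...,2]<200)
print("tall near handle",[ (np.round(np.percentile(L[w][:,i],[2,50,98]))) for i in range(3)])
w=w&(L[...,0]<60); print("handle",[ (np.round(np.percentile(L[w][:,i],[2,50,98]))) for i in range(3)])
for nme,y,z in(("handle",220,44),("lever",-96-72*np.sin(.5),34+72*np.cos(.5))):
    for n in("top","scene"): print(nme,n,proj(n,M+F@[0,y,z]))
# stem tops
for n,box in(("top",(285,195,325,240)),("scene",(278,220,308,265))):
    hsv=cv2.cvtColor(cv2.imread(f"pics/{n}0.png"),cv2.COLOR_BGR2HSV); mk=cv2.inRange(hsv,(15,90,60),(32,255,255))
    a=np.zeros_like(mk);x0,y0,x1,y1=box;a[y0:y1,x0:x1]=mk[y0:y1,x0:x1]; v,u=np.nonzero(a); print(n,"brass",u.min(),u.max(),v.min(),v.max(),u.mean(),v.mean(),len(u))
b,er=meet(("scene",292.2,248.8),("top",302.7,218.3)); print("ball",b,er)
b2,er=meet(("scene",253.7,250.6),("top",271.8,240.6)); print("small",b2,er)
pz=X[150:215,295:345].reshape(-1,3); print("pump z",np.percentile(pz[:,2],[50,90,99]),pz[pz[:,2]>100].mean(0))
E
python3 m.py
```

```text
yaw -28.56002574106819 slopes 0.0016510838932988923 -0.0011445722135455835 c -64.27182465901245 [np.float64(-0.03464418888110288), np.float64(-0.7682318709138798), np.float64(0.9349855633607334), np.float64(-0.2377572443790399), np.float64(0.15766572055591155)]
x guides [641.59962485 641.69364336 641.10249971 641.20460471] [483.7915166  483.43821736 481.98210002 484.73598691]
y [486.14456405 376.03451557 261.40557137 161.12531606] [488.12711618 377.29289114 262.24173229 154.62287658]
circle [564.77479091 241.69895454] 62.36825493586392
mid x 562.4435241882668
mouth [573.38041694 -36.74058404 226.72636255]
(110, 131) [ -9.04639173 225.71486529   7.7539951 ]
(205, 198) [   4.71997182 -112.54297834  105.70140055]
(133, 97) [123.67769755 171.63814564  60.61043039]
tall near handle [array([-35., 118., 153.]), array([152., 186., 223.]), array([31., 52., 72.])]
handle [array([-42.,   4.,  45.]), array([214., 217., 225.]), array([29., 47., 52.])]
handle top [104.69452109 130.70058627]
handle scene [192.03268479 105.35593676]
lever top [211.82408869 202.63389171]
lever scene [219.48528307 150.88264822]
top brass 300 310 211 221 305.0 215.8641975308642 81
scene brass 288 304 225 253 293.3193277310924 236.83193277310923 119
ball [ 475.20670854 -386.75993493   38.85666819] 3.838147301851904
small [ 403.35530417 -291.8395083    34.05751698] 2.8705615770643633
pump z [  73.25919445  187.63318645 1185.20886826] [ 554.75242055 -387.89293894  335.88697054]
```

View pics/topcrop255.png

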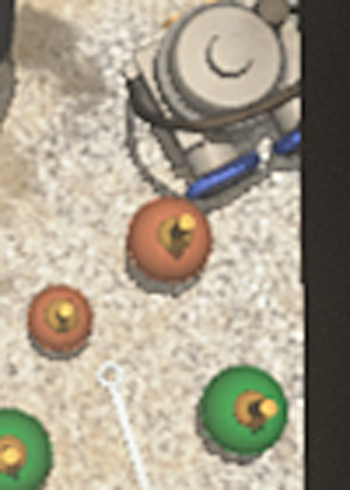

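The large float's ball is at crop (170,238), with the brass stem tip at crop (187,221), i.e. top pixel (308.4,213). The pump stands just behind it.

```bash
cat > m2.py <<'E'
from h import *
F=np.load("F.npy");M=np.load("M.npy"); 
for n in("top","scene"):
    d=np.load(f"{n}0.npy"); X=cloud(n,d); L=(X-M)@F
    w=(np.abs(L[...,0])<75)&(L[...,1]>-170)&(L[...,1]<-50)&(L[...,2]>25)&(L[...,2]<140)&(d>0)
    v,u=np.nonzero(w); print(n,len(u),u.min(),u.max(),v.min(),v.max())
    o=np.argsort(-L[w][:,2])[::max(1,len(u)//22)]
    for i in o: print(u[i],v[i],np.round(L[w][i]))
    # deck plane height & mouth rim
    w2=(np.abs(L[...,0])<60)&(L[...,1]>72)&(L[...,1]<88); print("deck z",np.median(L[w2][:,2]))
    w2=(np.abs(L[...,0])<50)&(L[...,1]>120)&(L[...,1]<190); print("cover z(9)",np.median(L[w2][:,2]))
    for s in(1,-1):
        for yy in (-20,60,130,):
            r=(np.abs(L[...,1]-yy)<25)&(s*L[...,0]>55)&(s*L[...,0]<100)&(L[...,2]>11)&(L[...,2]<25); 
            print("guide",s,yy,np.round(np.percentile(L[r][:,0],[3,97])) if r.sum()>5 else None,np.round(np.median(L[r][:,2]),1))
    D=((L[...,2]<-6)&(d>0)&(np.hypot(L[...,0],L[...,1])<75)); q=L[D]
    # rim: ray onto deck plane
    k=max(cv2.findContours(D.astype(np.uint8)*255,0,cv2.CHAIN_APPROX_NONE)[0],key=cv2.contourArea)[:,0]
    Q=[]
    for a in k:
        e,r=ray(n,*a); l0=(e-M)@F;lr=r@F; Q.append((l0-lr*l0[2]/lr[2])[:2])
    Q=np.array(Q); print("rim extents",np.percentile(Q,[1,99],axis=0))
    s=np.linalg.lstsq(np.c_[2*Q,np.ones(len(Q))],(Q**2).sum(1),rcond=None)[0];print(s[:2],np.sqrt(s[2]+s[0]**2+s[1]**2))
E
python3 m2.py
python3 - <<'E'
from h import *
im=cv2.imread("pics/scene0.png")[120:185,185:265]; a=cv2.resize(im,None,fx=7,fy=7,interpolation=cv2.INTER_CUBIC)
b=cv2.resize(cv2.imread("pics/top0.png")[165:235,180:245],None,fx=6.5,fy=6.5,interpolation=cv2.INTER_CUBIC)
h=min(a.shape[0],b.shape[0]);f=0.75
c=np.hstack([a[:h],b[:h]]);c=cv2.resize(c,None,fx=f,fy=f);print(c.shape);cv2.imwrite("pics/lev.png",c)
E
```

```text
top 252 199 216 178 203
200 201 [  -5. -106.  113.]
203 200 [   1. -111.  111.]
204 198 [   6. -111.  109.]
202 196 [   6. -104.  106.]
205 196 [   7. -109.  100.]
203 194 [   6. -100.   91.]
203 193 [  2. -97.  79.]
205 191 [ -0. -94.  56.]
208 185 [ 14. -92.  46.]
207 186 [ 10. -91.  45.]
209 183 [ 19. -92.  44.]
200 188 [ -6. -76.  43.]
212 185 [  18. -101.   43.]
208 182 [ 20. -88.  42.]
212 184 [ 20. -99.  41.]
208 197 [ -17. -105.   41.]
212 186 [  15. -101.   40.]
206 187 [  4. -88.  39.]
210 180 [ 26. -90.  39.]
212 181 [ 26. -95.  38.]
211 192 [  -2. -105.   37.]
214 184 [  21. -103.   36.]
210 195 [ -13. -105.   33.]
deck z -0.7318815795443772
cover z(9) 7.725137941560962
guide 1 -20 [66. 84.] 12.9
guide 1 60 [66. 84.] 12.8
guide 1 130 [67. 85.] 12.9
guide -1 -20 [-85. -67.] 13.4
guide -1 60 [-84. -67.] 12.9
guide -1 130 [-84. -61.] 12.9
rim extents [[-62.31709075 -62.90236185]
 [ 60.44994233  62.74762042]]
[ 0.25555857 -0.23167759] 62.10765144884157
scene 221 213 236 144 165
215 144 [   2. -112.  113.]
216 146 [   1. -117.  108.]
217 147 [   1. -119.  104.]
219 145 [   8. 
[... 186 characters left out ...]
51 [  4. -81.  42.]
226 157 [  -2. -107.   41.]
225 152 [  4. -85.  41.]
222 159 [ -16. -101.   40.]
222 157 [-12. -93.  39.]
226 158 [  -4. -107.   38.]
231 149 [ 24. -88.  37.]
222 162 [ -21. -107.   36.]
222 161 [ -20. -101.   34.]
221 164 [ -28. -109.   34.]
230 157 [   7. -107.   31.]
229 158 [   3. -105.   29.]
229 159 [   0. -105.   25.]
deck z -2.1868580925519394
cover z(9) 6.275330525764366
guide 1 -20 [67. 83.] 12.2
guide 1 60 [67. 84.] 12.0
guide 1 130 [63. 85.] 12.3
guide -1 -20 [-83. -67.] 11.8
guide -1 60 [-84. -68.] 12.0
guide -1 130 [-83. -67.] 12.0
rim extents [[-62.11608426 -55.02351403]
 [ 62.62935124  55.66142474]]
[ 2.03244208 -1.85205392] 53.05497723311969
(341, 736, 3)
```

View pics/lev.png

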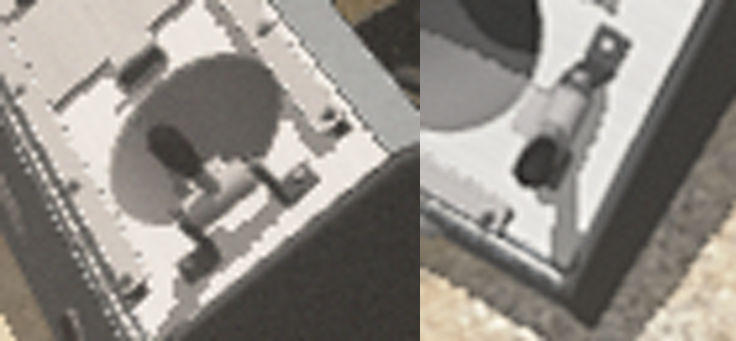

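The enlarged view shows the lever standing nearly upright, with its grip at scene pixel (215,146). The fork is clear and the float's path into the mouth is free. The cloud matches the guides at 66 to 85 mm, so the frame is good. The lever leans out about 0.25 rad.

```bash
cat > fl.py <<'E'
from h import *
def onz(n,u,v,z):
    e,r=ray(n,u,v); return (e+r*(z-e[2])/r[2])[:2]
for n,c,box in(("top",(302.7,218.3),(285,195,325,240)),("scene",(292.2,248.8),(278,220,308,265))):
    im=cv2.imread(f"pics/{n}0.png"); hsv=cv2.cvtColor(im,cv2.COLOR_BGR2HSV)
    print(n,"ball",onz(n,*c,44))
    mk=cv2.inRange(hsv,(15,70,60),(34,255,255)); x0,y0,x1,y1=box
    X=cloud(n,np.load(f"{n}0.npy"))
    # stem points by height band
    sub=X[y0:y1,x0:x1].reshape(-1,3); s=sub[(sub[:,2]>105)&(sub[:,2]<146)]; t=sub[(sub[:,2]>146)&(sub[:,2]<158)]
    print("stem pts",len(s),s.mean(0) if len(s) else 0,"top",len(t),t.mean(0) if len(t) else 0)
    b=sub[(sub[:,2]>30)&(sub[:,2]<78)]
    q=np.linalg.lstsq(np.c_[2*b,np.ones(len(b))],(b**2).sum(1),rcond=None)[0]; print("sphere",q[:3],np.sqrt(q[3]+q[:3]@q[:3]))
    if n=="top": print("tip ray",onz(n,308.4,213.1,150))
F=np.load("F.npy"); M=np.load("M.npy"); print(F,M)
E
python3 fl.py
```

```text
top ball [ 473.18785839 -384.6434295 ]
stem pts 14 [ 471.69679192 -383.25682237  122.73442716] top 19 [ 474.83686716 -386.2923823   149.45034648]
sphere [ 491.0209821  -400.82961453   44.3557257 ] 47.35162671516212
tip ray [ 474.03363564 -386.90235954]
scene ball [ 473.23067124 -389.87547665]
stem pts 44 [ 470.91313711 -391.32389574  127.40028317] top 13 [ 473.95385055 -390.84294902  148.683494  ]
sphere [ 478.8769149  -389.12659053   40.6327695 ] 40.80449629675149
[[ 0.76076565  0.47782232 -0.43922825]
 [-0.41380627  0.87845651  0.23891116]
 [ 0.5         0.          0.8660254 ]] [573.38041694 -36.74058404 226.72636255]
```

>>> apply_moves --moves '[{"x":28.4,"y":38,"z":-2.5,"fingers":0.45},{"x":28.4,"y":38,"z":-2.5},{"x":28.4,"y":38,"z":-2.5},{"x":28.4,"y":38,"z":-2.5},{"x":28.4,"y":38,"z":-2.5},{"x":28.4,"y":38,"z":-2.5},{"x":28.4,"y":38,"z":-2.5},{"x":28.4,"y":38,"z":-2.5}]' --newtons 40

```text
schema error: expected keys fingers, x, y, z, ax, ay, az
```

>>> apply_moves --moves '[{"x":28.4,"y":38,"z":-2.5},{"x":28.4,"y":38,"z":-2.5},{"x":28.4,"y":38,"z":-2.5},{"x":28.4,"y":38,"z":-2.5},{"x":27.3,"y":35.2,"z":4},{"x":27.3,"y":35.2,"z":4},{"x":27.3,"y":35.2,"z":4},{"x":27.3,"y":35.2,"z":4}]'

```text
schema error: expected keys fingers, x, y, z, ax, ay, az
```

```bash
cat > to.py <<'E'
import sys
from h import *
s=get_state(); T=R.from_quat(s["orientation"]); p=np.array(s["eef_pos"])
F=np.load("F.npy");M=np.load("M.npy")
G=R.from_matrix(np.c_[-F[:,1],-F[:,0],-F[:,2]])
def rep(target,Rt):
    print("t",round(s["clock"],2),"pos",p.round(1),"deck",((p-M)@F).round(1),"toolshift",T.inv().apply(np.array(target)-p).round(1),
     "turn",np.degrees((T.inv()*Rt).as_rotvec()).round(2),"f",s["ft_force"].round(1),"deckf",(s["ft_force"]@F).round(1),"grip",round(s["grip_width"],1),round(float(s["gripper_force"]),1),"j",np.round(s["joints"],2))
def deck(v): return M+F@np.array(v,float)
down=R.from_matrix(np.array([[-F[0,1],-F[1,1],0],[-F[1,1],F[0,1],0],[0,0,-1]]).T)
E
python3 - <<'E'
from to import *
rep([474,-387.5,116.3],down)
X=cloud("top",np.load("top0.npy")).reshape(-1,3)
for a,b in((490,520),(520,550),(550,600)):
    w=(X[:,0]>a)&(X[:,0]<b)&(X[:,1]>-440)&(X[:,1]<-330); print(a,np.percentile(X[w][:,2],[50,95,99.5]))
E
```

```text
t 0.1 pos [232.8 552.7 230.4] deck [-501.2  355.   293.6] toolshift [587.3 772.5 115.4] turn [ 7.000e-02 -8.000e-02  9.569e+01] f [-0.2  0.2  0.1] deckf [-0.2  0.1  0.2] grip 85.3 0.0 j [ 1.51  0.04  0.08 -0.   -1.62 -0.33]
490 [ 5.471605   74.47294775 79.54373083]
520 [  1.62609447  84.99004772 181.06472989]
550 [ 67.2198565  182.67210731 191.06866678]
```

>>> apply_moves --moves '[{"x":28.4,"y":38,"z":-2.5,"ax":0,"ay":0,"az":0,"fingers":0.45},{"x":28.4,"y":38,"z":-2.5,"ax":0,"ay":0,"az":0,"fingers":0.45},{"x":28.4,"y":38,"z":-2.5,"ax":0,"ay":0,"az":0,"fingers":0.45},{"x":28.4,"y":38,"z":-2.5,"ax":0,"ay":0,"az":0,"fingers":0.45},{"x":28.4,"y":38,"z":-2.5,"ax":0,"ay":0,"az":0,"fingers":0.45},{"x":28.4,"y":38,"z":-2.5,"ax":0,"ay":0,"az":0,"fingers":0.45},{"x":28.4,"y":38,"z":-2.5,"ax":0,"ay":0,"az":0,"fingers":0.45},{"x":28.4,"y":38,"z":-2.5,"ax":0,"ay":0,"az":0,"fingers":0.45}]' --newtons 40

```text
clock: 0.9
eef_pos: [324.1, 182.7, 251.3]
orientation: [0.98, -0.198, 0.0, -0.0]
ft_force: [1.4, -0.6, -0.0]
grip_width: 38.3
gripper_force: 0.0
```

>>> apply_moves --moves '[{"x":28.4,"y":38,"z":-2.5,"ax":0,"ay":0,"az":0,"fingers":0.45},{"x":28.4,"y":38,"z":-2.5,"ax":0,"ay":0,"az":0,"fingers":0.45},{"x":28.4,"y":38,"z":-2.5,"ax":0,"ay":0,"az":0,"fingers":0.45},{"x":28.4,"y":38,"z":-2.5,"ax":0,"ay":0,"az":0,"fingers":0.45},{"x":27.3,"y":35.2,"z":4,"ax":0,"ay":0,"az":0,"fingers":0.45},{"x":27.3,"y":35.2,"z":4,"ax":0,"ay":0,"az":0,"fingers":0.45},{"x":27.3,"y":35.2,"z":4,"ax":0,"ay":0,"az":0,"fingers":0.45},{"x":27.3,"y":35.2,"z":4,"ax":0,"ay":0,"az":0,"fingers":0.45}]'

```text
clock: 1.7
eef_pos: [415.8, -173.9, 245.0]
orientation: [0.98, -0.198, 0.0, -0.0]
ft_force: [0.5, 1.0, 0.9]
grip_width: 38.2
gripper_force: 0.0
```

>>> apply_moves --moves '[{"x":0,"y":0,"z":0,"ax":0,"ay":0,"az":8,"fingers":0.45},{"x":0,"y":0,"z":0,"ax":0,"ay":0,"az":8,"fingers":0.45},{"x":0,"y":0,"z":0,"ax":0,"ay":0,"az":8,"fingers":0.45},{"x":0,"y":0,"z":0,"ax":0,"ay":0,"az":8,"fingers":0.45},{"x":0,"y":0,"z":0,"ax":0,"ay":0,"az":8,"fingers":0.45},{"x":0,"y":0,"z":0,"ax":0,"ay":0,"az":8,"fingers":0.45},{"x":0,"y":0,"z":0,"ax":0,"ay":0,"az":8,"fingers":0.45},{"x":0,"y":0,"z":0,"ax":0,"ay":0,"az":8,"fingers":0.45}]'

```text
clock: 2.5
eef_pos: [415.7, -171.7, 244.9]
orientation: [0.724, -0.689, -0.0, 0.0]
ft_force: [0.1, -0.3, 0.3]
grip_width: 38.1
gripper_force: 0.0
```

>>> apply_moves --moves '[{"x":0,"y":0,"z":0,"ax":0,"ay":0,"az":8,"fingers":0.45},{"x":0,"y":0,"z":0,"ax":0,"ay":0,"az":8,"fingers":0.45},{"x":0,"y":0,"z":0,"ax":0,"ay":0,"az":8,"fingers":0.45},{"x":0,"y":0,"z":0,"ax":0,"ay":0,"az":7.7,"fingers":0.45},{"x":0,"y":0,"z":0,"ax":0,"ay":0,"az":0,"fingers":0.45}]'

```text
clock: 3.0
eef_pos: [415.8, -171.7, 245.0]
orientation: [-0.51, 0.86, 0.0, -0.0]
ft_force: [0.7, -0.1, 0.6]
grip_width: 38.3
gripper_force: 0.0
```

Run:
```python
from to import *
rep([474,-387.5,170],down)
```

```text
t 3.0 pos [ 415.8 -171.7  245. ] deck [ -54.9 -193.9   52.8] toolshift [ 161.5 -154.5   74.9] turn [ 0.03 -0.01 -0.07] f [ 0.7 -0.1  0.6] deckf [0.8 0.3 0.2] grip 38.3 0.0 j [ 0.06 -0.37 -0.25 -0.   -1.69 -0.56]
```

>>> apply_moves --moves '[{"x":32.3,"y":-30.9,"z":2,"ax":0,"ay":0,"az":0,"fingers":0.45},{"x":32.3,"y":-30.9,"z":8,"ax":0,"ay":0,"az":0,"fingers":0.45},{"x":32.3,"y":-30.9,"z":15,"ax":0,"ay":0,"az":0,"fingers":0.45},{"x":32.3,"y":-30.9,"z":25,"ax":0,"ay":0,"az":0,"fingers":0.45},{"x":32.3,"y":-30.9,"z":25,"ax":0,"ay":0,"az":0,"fingers":0.45},{"x":0,"y":0,"z":0,"ax":0,"ay":0,"az":0,"fingers":0.45},{"x":0,"y":0,"z":0,"ax":0,"ay":0,"az":0,"fingers":0.45}]'

```text
clock: 3.7
eef_pos: [473.1, -386.1, 169.1]
orientation: [-0.511, 0.859, 0.002, -0.001]
ft_force: [-0.4, -0.2, -0.6]
grip_width: 38.3
gripper_force: 0.0
```

Run:
```python
from to import *
rep([474,-387.5,116.3],down)
a=[]
for n,(u,v) in(("scene",proj("scene",[474,-387,140])),("top",proj("top",[474,-387,140]))):
    im,d=imaging.get_image(n); u,v=int(u),int(v); a.append(cv2.resize(im[v-45:v+45,max(u-50,0):u+50],(400,360),interpolation=cv2.INTER_CUBIC))
cv2.imwrite("pics/g1.png",np.hstack(a))
```

```text
t 3.7 pos [ 473.1 -386.1  169.1] deck [  39.4 -354.8  -89.3] toolshift [ 0.8 -1.7 52.8] turn [ 0.25 -0.04  0.06] f [-0.4 -0.2 -0.6] deckf [-0.6 -0.4 -0.4] grip 38.3 0.0 j [-0.36  0.07  0.01  0.   -1.51 -0.14]
```

View pics/g1.png

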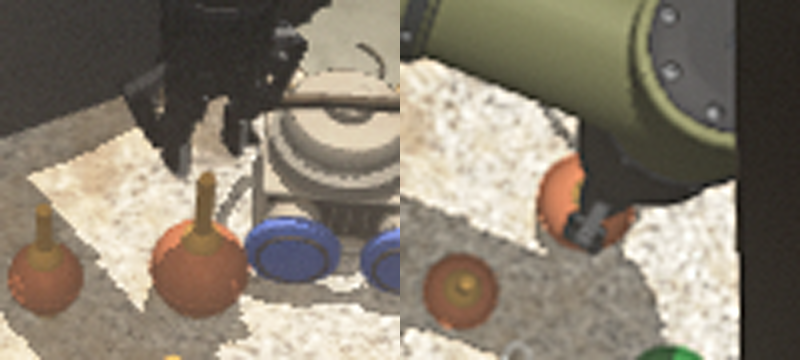

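The fingers (tips at crop (180,175) and (240,150)) straddle the large float's stem at (205,175), with the pump clear behind. I'll descend and close.

>>> apply_moves --moves '[{"x":0.8,"y":-1.5,"z":20,"ax":0,"ay":0,"az":0,"fingers":0.45},{"x":0,"y":0,"z":20,"ax":0,"ay":0,"az":0,"fingers":0.45},{"x":0,"y":0,"z":13,"ax":0,"ay":0,"az":0,"fingers":0.45},{"x":0,"y":0,"z":0,"ax":0,"ay":0,"az":0,"fingers":0.45},{"x":0,"y":0,"z":0,"ax":0,"ay":0,"az":0,"fingers":0},{"x":0,"y":0,"z":0,"ax":0,"ay":0,"az":0,"fingers":0},{"x":0,"y":0,"z":0,"ax":0,"ay":0,"az":0,"fingers":0},{"x":0,"y":0,"z":0,"ax":0,"ay":0,"az":0,"fingers":0}]' --newtons 40

```text
clock: 4.6
eef_pos: [475.5, -387.4, 120.6]
orientation: [-0.511, 0.86, -0.001, 0.001]
ft_force: [0.0, 0.7, 6.9]
grip_width: 12.6
gripper_force: 39.5
```

Run:
```python
from to import *
rep([474,-387.5,116.3],down)
```

```text
t 4.6 pos [ 475.5 -387.4  120.6] deck [  17.6 -354.8 -132.7] toolshift [0.8 1.3 4.3] turn [-0.17 -0.03  0.01] f [0.  0.7 6.9] deckf [3.2 0.7 6.1] grip 12.6 39.5 j [-0.36  0.09 -0.07  0.   -1.41 -0.14]
```

The grip reads 12.6 mm at 39.5 N, so the stem is held. The fingers swinging forward pressed the foot lightly on the bench. I'll lift, then pass on the robot's side of the lever.

>>> apply_moves --moves '[{"x":0,"y":0,"z":-5,"ax":0,"ay":0,"az":0,"fingers":0},{"x":0,"y":0,"z":-10,"ax":0,"ay":0,"az":0,"fingers":0},{"x":0,"y":0,"z":-25,"ax":0,"ay":0,"az":0,"fingers":0},{"x":0,"y":0,"z":-35,"ax":0,"ay":0,"az":0,"fingers":0},{"x":0,"y":0,"z":-40,"ax":0,"ay":0,"az":0,"fingers":0},{"x":0,"y":0,"z":-40,"ax":0,"ay":0,"az":0,"fingers":0},{"x":0,"y":0,"z":-40,"ax":0,"ay":0,"az":0,"fingers":0},{"x":0,"y":0,"z":-30,"ax":0,"ay":0,"az":0,"fingers":0}]'

```text
clock: 5.4
eef_pos: [474.5, -387.1, 346.9]
orientation: [-0.511, 0.86, -0.001, 0.0]
ft_force: [0.9, -0.7, -1.8]
grip_width: 12.7
gripper_force: 39.2
```

>>> apply_moves --moves '[{"x":-15,"y":15,"z":0,"ax":0,"ay":0,"az":0,"fingers":0},{"x":-25,"y":26,"z":0,"ax":0,"ay":0,"az":0,"fingers":0},{"x":-29,"y":30,"z":0,"ax":0,"ay":0,"az":0,"fingers":0},{"x":-29,"y":30,"z":0,"ax":0,"ay":0,"az":0,"fingers":0},{"x":-29,"y":30,"z":0,"ax":0,"ay":0,"az":0,"fingers":0},{"x":-29,"y":30,"z":0,"ax":0,"ay":0,"az":0,"fingers":0},{"x":-28,"y":28,"z":0,"ax":0,"ay":0,"az":0,"fingers":0},{"x":-20,"y":20,"z":0,"ax":0,"ay":0,"az":0,"fingers":0}]'

```text
clock: 6.2
eef_pos: [387.6, -106.2, 344.2]
orientation: [-0.511, 0.859, -0.0, 0.001]
ft_force: [0.5, 0.1, -1.0]
grip_width: 12.7
gripper_force: 39.3
```

Run:
```python
from to import *
rep([390,17,360],G)
```

```text
t 6.2 pos [ 387.6 -106.2  344.2] deck [ -53.8 -149.8  166.7] toolshift [-109.5   56.7  -15.7] turn [29.96  0.08  0.03] f [ 0.5  0.1 -1. ] deckf [-0.1  0.3 -1.1] grip 12.7 39.3 j [ 0.24 -0.45 -0.12 -0.   -1.89 -0.74]
```

>>> apply_moves --moves '[{"x":-25,"y":13,"z":-4,"ax":0,"ay":0,"az":0,"fingers":0},{"x":-32,"y":16,"z":-4,"ax":0,"ay":0,"az":0,"fingers":0},{"x":-32,"y":16,"z":-4,"ax":0,"ay":0,"az":0,"fingers":0},{"x":-20,"y":11,"z":-4,"ax":0,"ay":0,"az":0,"fingers":0},{"x":0,"y":0,"z":0,"ax":7.5,"ay":0,"az":0,"fingers":0},{"x":0,"y":0,"z":0,"ax":7.5,"ay":0,"az":0,"fingers":0},{"x":0,"y":0,"z":0,"ax":7.5,"ay":0,"az":0,"fingers":0},{"x":0,"y":0,"z":0,"ax":7.5,"ay":0,"az":0,"fingers":0}]'

```text
clock: 7.0
eef_pos: [391.5, 14.4, 360.6]
orientation: [-0.493, 0.83, -0.224, 0.135]
ft_force: [0.1, -0.6, -1.7]
grip_width: 12.5
gripper_force: 39.4
```

Run:
```python
from to import *
rep(deck([0,0,165]),G)
```

```text
t 7.0 pos [391.5  14.4 360.6] deck [-92.6 -42.  208. ] toolshift [-42.1 -92.3  43.6] turn [-0.3   0.15 -0.13] f [ 0.1 -0.6 -1.7] deckf [-0.6 -0.5 -1.7] grip 12.5 39.4 j [ 1.1  -0.88 -0.6   0.55 -1.82 -1.45]
```

>>> apply_moves --moves '[{"x":-8,"y":-18,"z":5,"ax":0,"ay":0,"az":0,"fingers":0},{"x":-10,"y":-22,"z":7,"ax":0,"ay":0,"az":0,"fingers":0},{"x":-10,"y":-22,"z":8,"ax":0,"ay":0,"az":0,"fingers":0},{"x":-8,"y":-18,"z":8,"ax":0,"ay":0,"az":0,"fingers":0},{"x":-6,"y":-12,"z":6,"ax":0,"ay":0,"az":0,"fingers":0},{"x":0,"y":0,"z":0,"ax":0,"ay":0,"az":0,"fingers":0},{"x":0,"y":0,"z":0,"ax":0,"ay":0,"az":0,"fingers":0}]'

```text
clock: 7.7
eef_pos: [496.3, 5.0, 376.0]
orientation: [-0.493, 0.831, -0.222, 0.132]
ft_force: [-0.1, 0.7, -2.9]
grip_width: 12.6
gripper_force: 39.5
```

Run:
```python
from to import *
rep(deck([0,0,165]),G)
a=[]
for n in("scene","top"):
    q=M+F@[0,0,60]; u,v=proj(n,q).astype(int)
    im,d=imaging.get_image(n); a.append(cv2.resize(im[v-45:v+45,u-50:u+50],(400,360),interpolation=cv2.INTER_CUBIC))
    X=cloud(n,d); L=(X-M)@F; hsv=cv2.cvtColor(im,cv2.COLOR_BGR2HSV); m=(cv2.inRange(hsv,(3,100,40),(14,255,255))>0)&(np.abs(L[...,0])<60)&(np.abs(L[...,1])<60)&(L[...,2]>0)&(L[...,2]<170)
    b=L[m]; print(n,m.sum(), b.mean(0).round(1) if len(b) else 0)
    if len(b)>20:
        from scipy.optimize import least_squares
        r=least_squares(lambda c:np.linalg.norm(b-c,axis=1)-38,b.mean(0),loss="soft_l1"); print("ball deck",r.x.round(1))
    m2=(cv2.inRange(hsv,(15,90,60),(32,255,255))>0)&(np.abs(L[...,0])<40)&(np.abs(L[...,1])<40)&(L[...,2]>60); print("brass",L[m2].mean(0).round(1),m2.sum())
cv2.imwrite("pics/g2.png",np.hstack(a))
```

```text
t 7.7 pos [496.3   5.  376. ] deck [ -1.3  -0.2 173.1] toolshift [-0.2 -1.3  8.1] turn [ 0.03 -0.07 -0.05] f [-0.1  0.7 -2.9] deckf [-1.8  0.5 -2.3] grip 12.6 39.5 j [ 0.76 -0.57 -0.4   0.5  -1.57 -1.21]
scene 372 [  2.1 -24.2 110.9]
ball deck [-0.9 -1.7 94.6]
brass [  4.4 -12.5 225.9] 154
top 577 [ 11.2  -9.3 118.3]
ball deck [-2.1 -0.2 96.5]
brass [  2.1  -4.4 150.5] 115
```

View pics/g2.png

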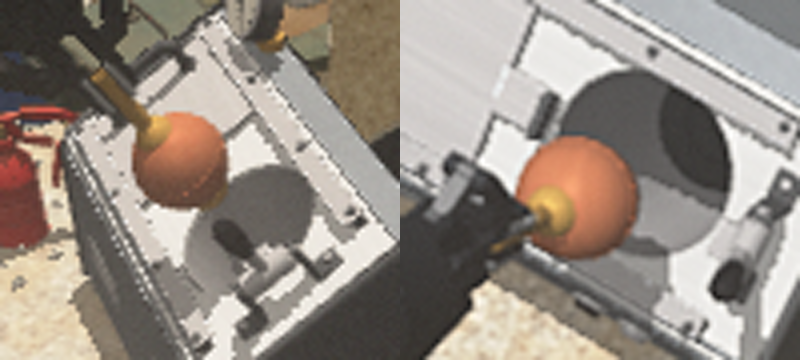

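The ball hangs straight over the mouth (top crop (578,195)), on the axis to within about 2 mm and with its foot about 121.5 mm below the TCP. I'll lower it to just above the earliest nest height.

>>> apply_moves --moves '[{"x":0,"y":-1,"z":15,"ax":0,"ay":0,"az":0,"fingers":0},{"x":0,"y":-1,"z":28,"ax":0,"ay":0,"az":0,"fingers":0},{"x":0,"y":0,"z":30,"ax":0,"ay":0,"az":0,"fingers":0},{"x":0,"y":0,"z":30,"ax":0,"ay":0,"az":0,"fingers":0},{"x":0,"y":0,"z":30,"ax":0,"ay":0,"az":0,"fingers":0},{"x":0,"y":0,"z":28,"ax":0,"ay":0,"az":0,"fingers":0},{"x":0,"y":0,"z":20,"ax":0,"ay":0,"az":0,"fingers":0},{"x":0,"y":0,"z":10,"ax":0,"ay":0,"az":0,"fingers":0}]'

```text
clock: 8.6
eef_pos: [581.5, -41.3, 209.7]
orientation: [-0.494, 0.83, -0.222, 0.131]
ft_force: [-0.2, -0.5, -1.5]
grip_width: 12.6
gripper_force: 39.5
```

>>> apply_moves --moves '[{"x":0,"y":0,"z":0,"ax":0,"ay":0,"az":0,"fingers":0},{"x":0,"y":0,"z":0,"ax":0,"ay":0,"az":0,"fingers":0}]'

```text
clock: 8.8
eef_pos: [582.1, -40.7, 213.1]
orientation: [-0.494, 0.83, -0.223, 0.133]
ft_force: [0.2, -0.5, -0.7]
grip_width: 12.7
gripper_force: 39.5
```

Run:
```python
from to import *
rep(deck([0,0,-30]),G)
```

```text
t 8.8 pos [582.1 -40.7 213.1] deck [  1.5   0.7 -16.6] toolshift [ 0.7  1.5 13.4] turn [-0.08  0.05 -0.  ] f [ 0.2 -0.5 -0.7] deckf [-0.  -0.4 -0.8] grip 12.7 39.5 j [ 0.51 -0.42 -0.6   0.48 -1.15 -1.16]
```

>>> apply_moves --moves '[{"x":0.5,"y":1,"z":5,"ax":0,"ay":0,"az":0,"fingers":0},{"x":0,"y":0,"z":5,"ax":0,"ay":0,"az":0,"fingers":0},{"x":0,"y":0,"z":2,"ax":0,"ay":0,"az":0,"fingers":0},{"x":0,"y":0,"z":0,"ax":0,"ay":0,"az":0,"fingers":0},{"x":0,"y":0,"z":0,"ax":0,"ay":0,"az":0,"fingers":0}]'

```text
clock: 9.3
eef_pos: [586.3, -44.0, 200.9]
orientation: [-0.494, 0.83, -0.223, 0.132]
ft_force: [-0.8, 0.6, -1.8]
grip_width: 12.4
gripper_force: 39.5
```

```bash
cat > r.py <<'E'
from to import *
rep(deck([0,0,-30]),G)
E
python3 r.py
```

```text
t 9.3 pos [586.3 -44.  200.9] deck [ -0.1  -0.2 -29.8] toolshift [-0.2 -0.1  0.2] turn [-0.01 -0.01 -0.  ] f [-0.8  0.6 -1.8] deckf [-1.7  0.2 -1.1] grip 12.4 39.5 j [ 0.5  -0.41 -0.61  0.49 -1.12 -1.16]
```

>>> apply_moves --moves '[{"x":0,"y":0,"z":2,"ax":0,"ay":0,"az":0,"fingers":0},{"x":0,"y":0,"z":2,"ax":0,"ay":0,"az":0,"fingers":0},{"x":0,"y":0,"z":1.5,"ax":0,"ay":0,"az":0,"fingers":0},{"x":0,"y":0,"z":0,"ax":0,"ay":0,"az":0,"fingers":0},{"x":0,"y":0,"z":0,"ax":0,"ay":0,"az":0,"fingers":0}]'

```text
clock: 9.8
eef_pos: [588.7, -45.3, 196.0]
orientation: [-0.493, 0.83, -0.223, 0.132]
ft_force: [-0.2, 0.5, -1.2]
grip_width: 12.7
gripper_force: 39.5
```

>>> apply_moves --moves '[{"x":0,"y":0,"z":2,"ax":0,"ay":0,"az":0,"fingers":0},{"x":0,"y":0,"z":2,"ax":0,"ay":0,"az":0,"fingers":0},{"x":0,"y":0,"z":1,"ax":0,"ay":0,"az":0,"fingers":0},{"x":0,"y":0,"z":0,"ax":0,"ay":0,"az":0,"fingers":0},{"x":0,"y":0,"z":0,"ax":0,"ay":0,"az":0,"fingers":0}]'

```text
clock: 10.3
eef_pos: [590.9, -46.5, 191.6]
orientation: [-0.494, 0.83, -0.223, 0.132]
ft_force: [0.3, 0.5, -1.8]
grip_width: 12.5
gripper_force: 39.5
```

>>> apply_moves --moves '[{"x":0,"y":0,"z":2,"ax":0,"ay":0,"az":0,"fingers":0},{"x":0,"y":0,"z":2,"ax":0,"ay":0,"az":0,"fingers":0},{"x":0,"y":0,"z":1,"ax":0,"ay":0,"az":0,"fingers":0},{"x":0,"y":0,"z":0,"ax":0,"ay":0,"az":0,"fingers":0},{"x":0,"y":0,"z":0,"ax":0,"ay":0,"az":0,"fingers":0}]'

```text
clock: 10.8
eef_pos: [593.3, -47.5, 187.8]
orientation: [-0.494, 0.83, -0.223, 0.133]
ft_force: [-2.9, 1.9, 0.3]
grip_width: 13.0
gripper_force: 40.0
```

Contact: the force along the axis rose by about 3.5 N. I'll add a little more and read again.

>>> apply_moves --moves '[{"x":0,"y":0,"z":1,"ax":0,"ay":0,"az":0,"fingers":0},{"x":0,"y":0,"z":1,"ax":0,"ay":0,"az":0,"fingers":0},{"x":0,"y":0,"z":0,"ax":0,"ay":0,"az":0,"fingers":0},{"x":0,"y":0,"z":0,"ax":0,"ay":0,"az":0,"fingers":0}]'

```text
clock: 11.2
eef_pos: [594.2, -47.9, 186.2]
orientation: [-0.494, 0.83, -0.223, 0.133]
ft_force: [-3.4, 3.7, 3.5]
grip_width: 12.6
gripper_force: 40.3
```

```bash
python3 r.py
```

```text
t 11.2 pos [594.2 -47.9 186.2] deck [  0.2   0.1 -46.9] toolshift [  0.1   0.2 -16.9] turn [-0.05  0.04 -0.  ] f [-3.4  3.7  3.5] deckf [-2.4  1.6  5.4] grip 12.6 40.3 j [ 0.48 -0.38 -0.62  0.49 -1.08 -1.16]
```

The nest carries about 7 N, with the foot about 168 mm below the mouth. I'll ease back slightly, release, and withdraw along the axis.

>>> apply_moves --moves '[{"x":0,"y":0,"z":-1,"ax":0,"ay":0,"az":0,"fingers":0},{"x":0,"y":0,"z":0,"ax":0,"ay":0,"az":0,"fingers":0.2},{"x":0,"y":0,"z":0,"ax":0,"ay":0,"az":0,"fingers":0.28},{"x":0,"y":0,"z":0,"ax":0,"ay":0,"az":0,"fingers":0.35},{"x":0,"y":0,"z":0,"ax":0,"ay":0,"az":0,"fingers":0.4},{"x":0,"y":0,"z":0,"ax":0,"ay":0,"az":0,"fingers":0.4}]'

```text
clock: 11.8
eef_pos: [593.5, -48.0, 186.3]
orientation: [-0.493, 0.83, -0.223, 0.132]
ft_force: [-0.0, 0.1, -0.3]
grip_width: 34.4
gripper_force: 0.0
```

```bash
python3 r.py
```

```text
t 11.8 pos [593.5 -48.  186.3] deck [ -0.2  -0.3 -46.5] toolshift [ -0.3  -0.2 -16.5] turn [ 0.   -0.02 -0.  ] f [-0.   0.1 -0.3] deckf [-0.2  0.1 -0.2] grip 34.4 0.0 j [ 0.48 -0.39 -0.62  0.49 -1.08 -1.16]
```

>>> apply_moves --moves '[{"x":0,"y":0,"z":-5,"ax":0,"ay":0,"az":0,"fingers":0.4},{"x":0,"y":0,"z":-10,"ax":0,"ay":0,"az":0,"fingers":0.4},{"x":0,"y":0,"z":-20,"ax":0,"ay":0,"az":0,"fingers":0.4},{"x":0,"y":0,"z":-30,"ax":0,"ay":0,"az":0,"fingers":0.4},{"x":0,"y":0,"z":-35,"ax":0,"ay":0,"az":0,"fingers":0.4},{"x":0,"y":0,"z":-30,"ax":0,"ay":0,"az":0,"fingers":0},{"x":0,"y":0,"z":-10,"ax":0,"ay":0,"az":0,"fingers":0},{"x":0,"y":0,"z":0,"ax":0,"ay":0,"az":0,"fingers":0}]'

```text
clock: 12.6
eef_pos: [532.1, -13.7, 309.9]
orientation: [-0.494, 0.83, -0.222, 0.134]
ft_force: [0.3, -0.4, -0.7]
grip_width: -0.2
gripper_force: 0.0
```

Run:
```python
from to import *
rep(deck([0,245,90]),G)
im,d=imaging.get_image("top"); L=(cloud("top",d)-M)@F
hsv=cv2.cvtColor(im,cv2.COLOR_BGR2HSV); m=(cv2.inRange(hsv,(3,100,30),(14,255,255))>0)&(np.hypot(L[...,0],L[...,1])<65)&(L[...,2]<-20)
print(m.sum(),L[m].mean(0) if m.any() else 0)
im2,_=imaging.get_image("scene"); a=[]
for n,i in(("scene",im2),("top",im)):
    u,v=proj(n,M).astype(int); a.append(cv2.resize(i[v-45:v+45,u-50:u+50],(400,360),interpolation=cv2.INTER_CUBIC))
cv2.imwrite("pics/g3.png",np.hstack(a))
```

```text
t 12.6 pos [532.1 -13.7 309.9] deck [ 0.6  0.5 95.6] toolshift [-244.5    0.8    6.5] turn [-0.11  0.2  -0.03] f [ 0.3 -0.4 -0.7] deckf [ 0.1 -0.2 -0.8] grip -0.2 0.0 j [ 0.65 -0.54 -0.5   0.48 -1.39 -1.18]
179 [  0.73456028   0.99180273 -91.37875769]
```

View pics/g3.png

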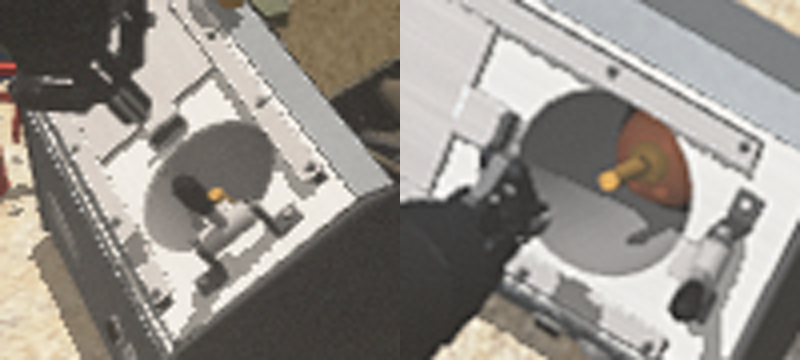

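The float stands upright in the nest, its stem tip at top crop (610,181), on the chamber axis. Next I'll go past the cover's handle with the fingers shut.

>>> apply_moves --moves '[{"x":-30,"y":0,"z":0,"ax":0,"ay":0,"az":0,"fingers":0},{"x":-40,"y":0,"z":0,"ax":0,"ay":0,"az":0,"fingers":0},{"x":-40,"y":0,"z":0,"ax":0,"ay":0,"az":0,"fingers":0},{"x":-40,"y":0,"z":0,"ax":0,"ay":0,"az":0,"fingers":0},{"x":-40,"y":0,"z":0,"ax":0,"ay":0,"az":0,"fingers":0},{"x":-37,"y":0,"z":0,"ax":0,"ay":0,"az":0,"fingers":0},{"x":-20,"y":0,"z":0,"ax":0,"ay":0,"az":0,"fingers":0},{"x":0,"y":0,"z":0,"ax":0,"ay":0,"az":0,"fingers":0}]'

```text
clock: 13.5
eef_pos: [650.9, 203.8, 303.2]
orientation: [-0.495, 0.83, -0.223, 0.129]
ft_force: [0.2, -1.4, -0.6]
grip_width: -0.0
gripper_force: 0.0
```

Run:
```python
from to import *
rep(deck([0,247,25]),G)
im,d=imaging.get_image("top"); L=(cloud("top",d)-M)@F
w=(L[...,2]>38)&(L[...,2]<56)&(np.abs(L[...,0])<40)&(L[...,1]>190)&(L[...,1]<238); print("bar",w.sum(),np.percentile(L[w],[5,50,95],axis=0).round(0))
im2,d2=imaging.get_image("scene");L=(cloud("scene",d2)-M)@F
w=(L[...,2]>38)&(L[...,2]<56)&(np.abs(L[...,0])<40)&(L[...,1]>190)&(L[...,1]<238); print("bar",w.sum(),np.percentile(L[w],[5,50,95],axis=0).round(0))
```

```text
t 13.5 pos [650.9 203.8 303.2] deck [ -2.3 248.4  89.7] toolshift [ 1.1 -2.5 64.7] turn [ 0.13 -0.29  0.2 ] f [ 0.2 -1.4 -0.6] deckf [ 0.4 -1.1 -1. ] grip -0.0 0.0 j [ 0.82 -0.02 -0.1   0.52 -1.38 -1.39]
bar 141 [[-34. 214.  42.]
 [  2. 218.  47.]
 [ 37. 224.  51.]]
bar 68 [[-34. 211.  39.]
 [  3. 215.  44.]
 [ 35. 220.  49.]]
```

>>> apply_moves --moves '[{"x":0,"y":-2,"z":20,"ax":0,"ay":0,"az":0,"fingers":0},{"x":0,"y":0,"z":25,"ax":0,"ay":0,"az":0,"fingers":0},{"x":0,"y":0,"z":15,"ax":0,"ay":0,"az":0,"fingers":0},{"x":0,"y":0,"z":2,"ax":0,"ay":0,"az":0,"fingers":0},{"x":5,"y":0,"z":0,"ax":0,"ay":0,"az":0,"fingers":0},{"x":5,"y":0,"z":0,"ax":0,"ay":0,"az":0,"fingers":0},{"x":10,"y":0,"z":0,"ax":0,"ay":0,"az":0,"fingers":0},{"x":15,"y":0,"z":0,"ax":0,"ay":0,"az":0,"fingers":0}]'

```text
clock: 14.4
eef_pos: [662.3, 156.8, 256.6]
orientation: [-0.494, 0.83, -0.222, 0.134]
ft_force: [2.0, 3.1, 0.3]
grip_width: -0.2
gripper_force: 1.7
```

```bash
python3 r.py
```

```text
t 14.4 pos [662.3 156.8 256.6] deck [  2.5 212.5  33. ] toolshift [212.7   2.6  62.3] turn [-0.09  0.2   0.01] f [2.  3.1 0.3] deckf [0.4 3.6 0.1] grip -0.2 1.7 j [ 0.75 -0.06 -0.23  0.52 -1.26 -1.37]
```

>>> apply_moves --moves '[{"x":15,"y":1,"z":4,"ax":0,"ay":0,"az":0,"fingers":0},{"x":20,"y":1,"z":2,"ax":0,"ay":0,"az":0,"fingers":0},{"x":20,"y":0,"z":0,"ax":0,"ay":0,"az":0,"fingers":0},{"x":20,"y":0,"z":0,"ax":0,"ay":0,"az":0,"fingers":0},{"x":20,"y":0,"z":0,"ax":0,"ay":0,"az":0,"fingers":0},{"x":20,"y":0,"z":0,"ax":0,"ay":0,"az":0,"fingers":0},{"x":15,"y":0,"z":0,"ax":0,"ay":0,"az":0,"fingers":0},{"x":5,"y":0,"z":0,"ax":0,"ay":0,"az":0,"fingers":0}]'

```text
clock: 15.2
eef_pos: [598.2, 36.2, 250.2]
orientation: [-0.493, 0.83, -0.222, 0.134]
ft_force: [0.3, 3.0, 1.1]
grip_width: 0.1
gripper_force: 1.3
```

```bash
python3 r.py
```

```text
t 15.2 pos [598.2  36.2 250.2] deck [ 0.4 75.9 26.8] toolshift [76.   0.4 56.7] turn [-0.07  0.11 -0.08] f [0.3 3.  1.1] deckf [-0.4  2.8  1.5] grip 0.1 1.3 j [ 0.64 -0.34 -0.47  0.5  -1.24 -1.26]
```

>>> apply_moves --moves '[{"x":5,"y":0,"z":0,"ax":0,"ay":0,"az":0,"fingers":0},{"x":5,"y":0,"z":0,"ax":0,"ay":0,"az":0,"fingers":0},{"x":4,"y":0,"z":0,"ax":0,"ay":0,"az":0,"fingers":0},{"x":3,"y":0,"z":0,"ax":0,"ay":0,"az":0,"fingers":0},{"x":2,"y":0,"z":0,"ax":0,"ay":0,"az":0,"fingers":0},{"x":2,"y":0,"z":0,"ax":0,"ay":0,"az":0,"fingers":0},{"x":0,"y":0,"z":0,"ax":0,"ay":0,"az":0,"fingers":0}]'

```text
clock: 15.9
eef_pos: [590.0, 20.8, 248.9]
orientation: [-0.495, 0.83, -0.222, 0.135]
ft_force: [6.8, 10.2, -0.3]
grip_width: -0.4
gripper_force: 5.8
```

```bash
python3 r.py
```

```text
t 15.9 pos [590.   20.8 248.9] deck [-0.1 58.5 25.7] toolshift [58.8  0.  55.4] turn [-0.05  0.32  0.06] f [ 6.8 10.2 -0.3] deckf [ 0.8 12.2 -0.8] grip -0.4 5.8 j [ 0.63 -0.37 -0.5   0.5  -1.23 -1.24]
```

The cover reached its stop (12 N at the predicted position). I'll back off and go round over the lever to its outer side.

>>> apply_moves --moves '[{"x":-10,"y":0,"z":0,"ax":0,"ay":0,"az":0,"fingers":0},{"x":-4,"y":0,"z":-10,"ax":0,"ay":0,"az":0,"fingers":0},{"x":0,"y":0,"z":-35,"ax":0,"ay":0,"az":0,"fingers":0},{"x":0,"y":0,"z":-40,"ax":0,"ay":0,"az":0,"fingers":0},{"x":10,"y":0,"z":-30,"ax":0,"ay":0,"az":0,"fingers":0},{"x":35,"y":0,"z":0,"ax":0,"ay":0,"az":0,"fingers":0},{"x":40,"y":0,"z":0,"ax":0,"ay":0,"az":0,"fingers":0},{"x":40,"y":0,"z":0,"ax":0,"ay":0,"az":0,"fingers":0}]'

```text
clock: 16.7
eef_pos: [483.9, -52.4, 348.4]
orientation: [-0.494, 0.83, -0.223, 0.131]
ft_force: [0.5, -0.7, 0.8]
grip_width: 0.1
gripper_force: 0.0
```

Run:
```python
from to import *
rep(deck([0,-155,140]),G)
```

```text
t 16.7 pos [483.9 -52.4 348.4] deck [ -0.7 -56.6 141. ] toolshift [98.4 -0.6  1.1] turn [ 0.04 -0.07  0.06] f [ 0.5 -0.7  0.8] deckf [ 1.1 -0.4  0.2] grip 0.1 0.0 j [ 0.64 -0.66 -0.49  0.47 -1.51 -1.12]
```

>>> apply_moves --moves '[{"x":30,"y":-0.5,"z":0,"ax":0,"ay":0,"az":0,"fingers":0},{"x":35,"y":0,"z":0,"ax":0,"ay":0,"az":0,"fingers":0},{"x":30,"y":0,"z":0,"ax":0,"ay":0,"az":0,"fingers":0},{"x":5,"y":0,"z":0,"ax":0,"ay":0,"az":0,"fingers":0},{"x":0,"y":0,"z":0,"ax":0,"ay":0,"az":0,"fingers":0}]'

```text
clock: 17.2
eef_pos: [437.0, -140.4, 349.2]
orientation: [-0.493, 0.831, -0.223, 0.132]
ft_force: [0.8, 1.1, 0.5]
grip_width: -0.1
gripper_force: 0.0
```

Run:
```python
from to import *
rep(deck([0,-155,85]),G)
for n in("top","scene"):
    im,d=imaging.get_image(n); L=(cloud(n,d)-M)@F
    w=(L[...,2]>75)&(L[...,2]<118)&(np.abs(L[...,0])<22)&(L[...,1]>-142)&(L[...,1]<-60); print(n,"lever",w.sum(),np.percentile(L[w],[5,50,95],axis=0).round(0) if w.any() else 0)
    w=(L[...,2]>38)&(L[...,2]<56)&(np.abs(L[...,0])<40)&(L[...,1]>10)&(L[...,1]<90); print("bar",np.median(L[w],axis=0).round(1))
```

```text
t 17.2 pos [ 437.  -140.4  349.2] deck [   0.4 -156.3  141.2] toolshift [-1.3  0.4 56.2] turn [-0.01 -0.05 -0.13] f [0.8 1.1 0.5] deckf [0.4 1.4 0.4] grip -0.1 0.0 j [ 0.47 -0.79 -0.54  0.42 -1.51 -0.92]
top lever 67 [[  -5. -116.   81.]
 [   4. -108.  106.]
 [   7. -100.  114.]]
bar [ 2.  41.2 47.8]
scene lever 35 [[  -8. -118.   79.]
 [   1. -115.   91.]
 [   8. -109.  104.]]
bar [33.4 35.4 42.9]
```

The cover is shut: the bar is at y = 41 mm. The lever stands with its tip at about y = -115 mm. I'll lower outside it and push it over along its arc.

>>> apply_moves --moves '[{"x":0,"y":0,"z":20,"ax":0,"ay":0,"az":0,"fingers":0},{"x":0,"y":0,"z":25,"ax":0,"ay":0,"az":0,"fingers":0},{"x":0,"y":0,"z":6,"ax":0,"ay":0,"az":0,"fingers":0},{"x":-10,"y":0,"z":0,"ax":0,"ay":0,"az":0,"fingers":0},{"x":-8,"y":0,"z":0,"ax":0,"ay":0,"az":0,"fingers":0},{"x":-8,"y":0,"z":0,"ax":0,"ay":0,"az":0,"fingers":0},{"x":-7,"y":0,"z":-2,"ax":0,"ay":0,"az":0,"fingers":0},{"x":-7,"y":0,"z":-2,"ax":0,"ay":0,"az":0,"fingers":0}]'

```text
clock: 18.1
eef_pos: [477.6, -114.9, 308.5]
orientation: [-0.494, 0.83, -0.223, 0.132]
ft_force: [-0.5, -2.0, -0.2]
grip_width: -0.0
gripper_force: 0.8
```

```bash
python3 r.py
```

```text
t 18.1 pos [ 477.6 -114.9  308.5] deck [   0.4 -114.4   94.2] toolshift [-114.4    0.4  124.2] turn [-0.02 -0.    0.02] f [-0.5 -2.  -0.2] deckf [ 0.4 -2.  -0.4] grip -0.0 0.8 j [ 0.48 -0.72 -0.59  0.43 -1.4  -0.99]
```

>>> apply_moves --moves '[{"x":-8,"y":0,"z":0,"ax":0,"ay":0,"az":0,"fingers":0},{"x":-8,"y":0,"z":0,"ax":0,"ay":0,"az":0,"fingers":0},{"x":-9,"y":0,"z":2,"ax":0,"ay":0,"az":0,"fingers":0},{"x":-8,"y":0,"z":3,"ax":0,"ay":0,"az":0,"fingers":0},{"x":-8,"y":0,"z":5,"ax":0,"ay":0,"az":0,"fingers":0},{"x":-7,"y":0,"z":5,"ax":0,"ay":0,"az":0,"fingers":0},{"x":-6,"y":0,"z":7,"ax":0,"ay":0,"az":0,"fingers":0},{"x":-5.5,"y":0,"z":7.5,"ax":0,"ay":0,"az":0,"fingers":0}]'

```text
clock: 18.9
eef_pos: [519.6, -70.0, 282.0]
orientation: [-0.494, 0.83, -0.222, 0.133]
ft_force: [-0.3, 1.0, 1.8]
grip_width: 0.1
gripper_force: 1.2
```

```bash
python3 r.py
```

```text
t 18.9 pos [519.6 -70.  282. ] deck [  0.4 -54.9  63.6] toolshift [-54.8   0.5  93.6] turn [-0.02  0.03  0.  ] f [-0.3  1.   1.8] deckf [0.2 0.8 1.9] grip 0.1 1.2 j [ 0.54 -0.6  -0.58  0.46 -1.33 -1.08]
```

Following well. Now the last part, pressing down.

>>> apply_moves --moves '[{"x":-5,"y":0,"z":5,"ax":0,"ay":0,"az":0,"fingers":0},{"x":-5,"y":0,"z":5,"ax":0,"ay":0,"az":0,"fingers":0},{"x":-3,"y":0,"z":5,"ax":0,"ay":0,"az":0,"fingers":0},{"x":-2,"y":0,"z":4,"ax":0,"ay":0,"az":0,"fingers":0},{"x":0,"y":0,"z":3,"ax":0,"ay":0,"az":0,"fingers":0},{"x":0,"y":0,"z":2,"ax":0,"ay":0,"az":0,"fingers":0},{"x":0,"y":0,"z":1,"ax":0,"ay":0,"az":0,"fingers":0},{"x":0,"y":0,"z":0,"ax":0,"ay":0,"az":0,"fingers":0}]'

```text
clock: 19.7
eef_pos: [536.9, -62.6, 262.5]
orientation: [-0.493, 0.83, -0.222, 0.133]
ft_force: [-13.8, 8.1, 8.2]
grip_width: -0.2
gripper_force: 7.3
```

```bash
python3 r.py
```

```text
t 19.7 pos [536.9 -62.6 262.5] deck [  0.8 -40.2  40.8] toolshift [-40.    0.9  70.9] turn [-0.04  0.13 -0.05] f [-13.8   8.1   8.2] deckf [-9.7  0.6 15.1] grip -0.2 7.3 j [ 0.53 -0.56 -0.59  0.46 -1.28 -1.1 ]
```

>>> apply_moves --moves '[{"x":0,"y":0,"z":2,"ax":0,"ay":0,"az":0,"fingers":0},{"x":0,"y":0,"z":2,"ax":0,"ay":0,"az":0,"fingers":0},{"x":0,"y":0,"z":0,"ax":0,"ay":0,"az":0,"fingers":0}]'

```text
clock: 20.0
eef_pos: [538.9, -63.7, 262.8]
orientation: [-0.493, 0.83, -0.223, 0.135]
ft_force: [-25.2, 14.1, 19.3]
grip_width: -0.5
gripper_force: 15.4
```

```bash
python3 r.py
```

```text
t 20.0 pos [538.9 -63.7 262.8] deck [  2.9 -40.2  40. ] toolshift [-39.8   3.3  70.2] turn [-0.26  0.25 -0.12] f [-25.2  14.1  19.3] deckf [-15.3   0.3  31.1] grip -0.5 15.4 j [ 0.52 -0.56 -0.59  0.46 -1.27 -1.1 ]
```

At a hard stop. Withdraw and check.

>>> apply_moves --moves '[{"x":0,"y":0,"z":-8,"ax":0,"ay":0,"az":0,"fingers":0},{"x":0,"y":0,"z":-20,"ax":0,"ay":0,"az":0,"fingers":0},{"x":0,"y":0,"z":-35,"ax":0,"ay":0,"az":0,"fingers":0},{"x":0,"y":0,"z":-40,"ax":0,"ay":0,"az":0,"fingers":0},{"x":0,"y":25,"z":-30,"ax":0,"ay":0,"az":0,"fingers":0},{"x":0,"y":35,"z":-10,"ax":0,"ay":0,"az":0,"fingers":0},{"x":0,"y":20,"z":0,"ax":0,"ay":0,"az":0,"fingers":0},{"x":0,"y":0,"z":0,"ax":0,"ay":0,"az":0,"fingers":0}]'

```text
clock: 20.8
eef_pos: [414.3, 4.4, 340.2]
orientation: [-0.495, 0.829, -0.222, 0.133]
ft_force: [0.1, -0.5, -0.3]
grip_width: -0.1
gripper_force: 0.0
```

Run:
```python
from to import *
rep(deck([0,-40,200]),G)
a=[]
for n in("scene","top"):
    im,d=imaging.get_image(n); L=(cloud(n,d)-M)@F
    w=(L[...,2]>22)&(L[...,2]<60)&(np.abs(L[...,0])<9)&(L[...,1]>-90)&(L[...,1]<0)&(d>0)
    print(n,w.sum()); 
    for y0 in range(-85,0,12):
        s=w&(np.abs(L[...,1]-y0)<6); print(y0,np.median(L[s][:,2]).round(1) if s.any() else None,end=' ')
    w=(L[...,2]>38)&(L[...,2]<56)&(np.abs(L[...,0])<30)&(L[...,1]>10)&(L[...,1]<90); print("bar",np.median(L[w],axis=0).round(1))
    u,v=proj(n,M).astype(int); a.append(cv2.resize(im[v-45:v+45,u-50:u+50],(400,360),interpolation=cv2.INTER_CUBIC))
cv2.imwrite("pics/g4.png",np.hstack(a))
```

```text
t 20.8 pos [414.3   4.4 340.2] deck [-81.3 -39.8 178. ] toolshift [  0.3 -81.3 -22. ] turn [0.03 0.18 0.18] f [ 0.1 -0.5 -0.3] deckf [ 0.2 -0.4 -0.4] grip -0.1 0.0 j [ 0.98 -0.84 -0.61  0.53 -1.72 -1.38]
scene 65
-85 36.8 -73 36.8 -61 35.2 -49 37.1 -37 35.8 -25 35.8 -13 36.0 -1 None bar [ 0.2 37.2 45.1]
top 158
-85 39.0 -73 36.7 -61 36.9 -49 38.0 -37 38.3 -25 39.3 -13 36.4 -1 None bar [ 0.5 41.2 48.1]
```

View pics/g4.png

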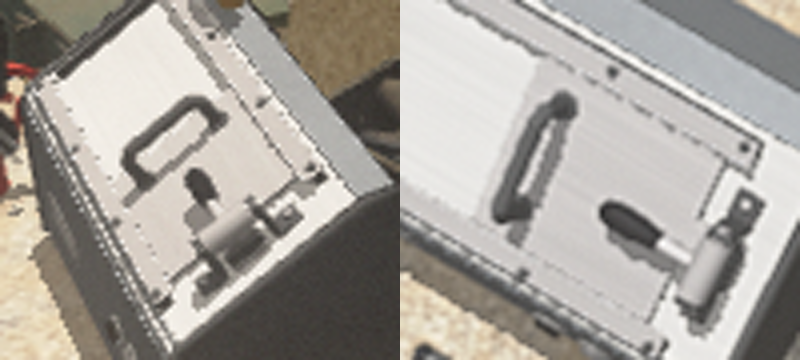

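The cover is fully shut and the lever lies flat over it: the grip is at top crop (630,222), and the lever's height is level along its length. The arm is clear of everything, so I'll hand in.

```bash
python3 -c "
from bench import ticket
print(ticket.sign_off())"
```

```text
the job is handed in; nothing more can be done
None
```

I handed the job in at about 21 s: the larger float is in the nest, the cover is fully shut, the lever is locked, and I left the smaller float alone; the sign-off gave no verdict.

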